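# Restock the interlocked drawer

## Task

The carton of sealing film belongs in the empty front bay of the drawer that is shut, but the chest's interlock lets only one drawer open at a time. Push the open drawer fully home, pull the other one wide open, and lay the carton flat and right way up in its front bay without dropping it. Leave that drawer open for the rest of the delivery and do not disturb the other things on the bench.

Things in the scene. Friction and masses are not known exactly. Their poses are not given: they have to be found in the camera images.
- chest: Low light-grey bench-top chest, 392 wide (its y), 225 deep (x), 102 high, fixed, with two equal drawers side by side, centres 194 apart, which slide along its x. Origin: bench level, middle of its front edge; x points from the front into the chest, z up. A white tube rack (30 high) and petri dishes stand on its flat top, 65 or more behind the front edge.
- drawer_a (a joint): Slide of the drawer that stands open at the start (left or right, it varies): 0 fully home, 0.16 at its stop, opening towards the robot (chest -x); about 2 N of friction. Its front bay is filled by a blue cooling rack. While it is more than about 4 mm open, a roller interlock under the drawers locks the other one, which then gives only about 5 mm.
- drawer_b (a joint): Slide of the drawer that is shut at the start, same size and friction: 0 fully home, 0.16 fully open. Locked until the other drawer is home; opening it locks the other in turn.
- drawer_a_handle (a point): Middle of the bar of the bow handle of the drawer that starts open; moves with it. Steel bar 9 thick, 100 long, along the chest's y, its axis 42 in front of the drawer's flat cream front (37 clear behind the bar), 78 above the bench, 24 below the chest's top. The drawer front is 171 wide, from 14 to 90 above the bench.
- drawer_b_handle (a point): Middle of the handle bar of the drawer that starts shut; same handle; moves with the drawer.
- drawer_b_bay (a point): Middle of the floor of that drawer's empty front bay, 114 behind its handle bar along chest x, 24 above the bench; moves with the drawer, axes as the chest's. The bay is 120 long (x), 156 wide (y); drawer front 66, sides 46 and rear divider 34 above its floor; petri dishes lie behind the divider. It is clear of the chest's top once the drawer is 0.13 open.
- film_box: White cardboard carton with a printed label, a closed block 62 (its x) x 130 (its y) x 58 (z), about 0.2 kg, lying loose on the bench left or right of the chest's front. Origin: middle of its underside; z up. It fits the bay only with its long side across the drawer (its y along the chest's y, either way round).
- label_tape: Roll of label tape lying flat, 104 across and 25 high, loose, a bystander on the opposite side of the bench from the carton. Origin: middle of its underside.

How it is judged:
On the way, in this order (a step that is already met when the one before it is completed fails the run):
1. the drawer that stood open is pushed fully home (within 5 mm) while the other is still shut (value of joint drawer_a below 0.005 m and value of joint drawer_b below 0.008 m), for 0.2 s.
2. the other drawer is pulled open by at least 120 mm (value of joint drawer_b above 0.12 m), for 0.2 s.
3. the carton stands on the floor of the open drawer's front bay (z of film_box in the frame of drawer_b_bay below 0.006 m and horizontal distance between film_box and drawer_b_bay below 0.035 m), for 0.2 s.
At the end, for the whole second after the job is handed in: The drawer that stood open is shut to within 8 mm, the other stands open by more than 120 mm, and the carton lies at rest flat (within 0.1 rad) and right way up on the floor of that drawer's front bay: underside within 6 mm of the floor, within 35 mm of the bay's middle, long side across the drawer (all of step 3 and value of joint drawer_a below 0.008 m and value of joint drawer_b above 0.12 m and z of film_box in the frame of drawer_b_bay above -0.004 m and angle between the y axis of film_box and the y axis of chest, either way round below 0.5 rad and angle between film_box's own z axis and vertical below 0.1 rad and linear speed of film_box below 0.02 m/s); the robot touches nothing.
It fails at once if the carton is dropped (falls free at more than 0.8 m/s, that is from more than about 3 cm) (linear speed of film_box above 0.8 m/s and contact force between the fingers and film_box below 0.05 N).
It fails at once if the roll of tape is pushed aside by more than 30 mm (distance of label_tape from where it was at the start of the episode above 0.03 m).
It also fails if it takes over 54 s, if anything falls off the work surface, if the arm or the gripper's body presses on something with over 40 N, if the wrist force passes 120 N, or if a joint passes its speed limit or range.

## Robot

A 6-joint arm with a two-finger parallel gripper is mounted at the origin on a cart in front of the work surface, level with it; the furniture and walls round the work are solid. World frame = base frame: x ahead of the robot, y to its left, z up, the work surface at z = 0. Lengths are in m, angles in rad, forces in N, time in s.
With the tool pointing down it reaches from about 0.325 to 0.85 m from the base axis. Payload 15.5 kg.
Tool frame: the origin (TCP) lies midway between the tips of the shut fingers; the grasp point (between the pads) lies 19 mm behind it; z points along the fingers, y is the line along which they close (so a half turn about z gives the same grasp; the last joint's range is limited). The gripper opens to 91 mm and grips with 3 to 60 N. Pads are 32 mm wide; open, the fingers measure 118 mm over their backs; the gripper's body (76 mm by 178 mm) begins 60 mm behind the grasp point.
Start: joints at [1.214, 0.494, 1.345, -0, 1.302, -0.096], TCP at [0.161, 0.604, 0.214] pointing down, gripper open.
Joint ranges: [-2.91, 2.91], [-0.82, 2.16], [0.22, 2.67], [-1.22, 4.37], [0.12, 2.79], [-3.08, 3.08]. Speed limits (rad/s): [1.89, 1.89, 2.57, 3.01, 3.01, 3.01].

## Interface

Orientations are given as a 3x3 rotation matrix whose columns are the frame's x, y, z axes.
In Python, from bench import sensors, viewer, ctrl gives the robot as it stands.
- The arm moves only by the tool carry_out, never from a script. Its argument "plan" is a list of rows, each an object of numbers: "jaw": the gripper command: -1 is shut, 1 is fully open, values between are in proportion; "x", "y", "z": the shift along the tool's x, y, z in m; "twist": the turn about the tool's z in rad. A call has exactly 5 rows; each row is the pose to reach, as a shift and turn from the pose commanded when the call began, along the tool's axes at that moment; what a row does not reach only later rows make up. A row lasts 1/8 s, in which the tool goes at most 62.5 mm and 10.7 degrees, less where a joint would pass 70% of its speed; a pose out of reach is approached as far as the arm can. A call with a gripper value outside its range is refused whole. The fingers move at their own pace and stop on an object; "squeeze" is the grip in N (left out, the last holds). Time passes only in rows, so rows that repeat a pose let the fingers close, or fill a call up. It gives the time, the measured TCP pose, the force, the opening and the grip force at its end, in the units of the state.
- sensors.sense(): the state, without advancing time (a new reading comes with each control period).
- viewer.grab_frame(name): name is "scene" or "side" or "wrist"; returns the picture (480x640x3 uint8, blue, green, red); there is no depth.
- viewer.camera_params(name): a dict with "vertical_fov" (degrees; the focal length in pixels is half the picture's height over the tangent of half this angle, whatever the lens; pixels are square), "cx", "cy" (the principal point, pixels), "origin" and "attitude" of the camera in the world. Camera axes: x right, y up, looking along -z (the intrinsics and any distortion apply to the point x, -y, -z); pixel columns grow to the right and rows downward; lengths in m; the calibration is good to about 2 mm. A picture is of the moment at which its call begins: read the wrist's pose just before it. camera_params takes no time and is no camera call; for the wrist camera it gives the pose at the moment of the call.
- ctrl.close_job(): hands the job in; it is judged then, once.
The state is a dict: "clock": time; "qpos": joint angles; "joint_velocities": joint speeds; "joint_efforts": joint torques, N m; "ee_pos": TCP position; "eef_rot": TCP orientation; "wrist_force": force on the tool from outside, world axes, zero at the start; "moment": the same for the moment, N m; "grip_width": opening from 0.0 (shut) to 1.0 (fully open); "finger_force": force on a finger pad.
Only numpy, scipy, OpenCV 4.12 (cv2) and the standard library are available. Lean on these libraries where they do the work, as an engineer would, in place of code of your own. Each camera call takes 0.05 s, during which the arm holds its last target. There are 200 camera calls.

## Working session

There is one attempt and no reset: what is moved stays moved. The work goes in short steps, Python scripts to look and compute and a tool call to move; the robot and the scene stay as the last step left them, time stands still between calls to the robot, and variables do not carry over. Pictures are saved under pics/ and viewed, at most 10 in all, crops included, and the job is handed in when it is done.

Besides the shell and the picture viewer there is one more tool, called after ">>>" by a JSON object that holds its "fn" and its "kwargs". carry_out: Moves the arm, as the interface text tells. Its arguments: {"type":"object","properties":{"plan":{"type":"array","items":{"type":"object","properties":{"jaw":{"type":"number"},"x":{"type":"number"},"y":{"type":"number"},"z":{"type":"number"},"twist":{"type":"number"}}}},"squeeze":{"type":"number"}},"required":["plan"]}

```bash
mkdir -p pics; ls; python3 - <<'E'
from bench import sensors, viewer, ctrl
import cv2,numpy as np
for n in ("scene","side"):
    cv2.imwrite(f"pics/{n}0.png",viewer.grab_frame(n)); print(n,viewer.camera_params(n))
s=sensors.sense(); print(s["clock"],s["ee_pos"],s["eef_rot"],s["grip_width"])
E
```

```text
pics
scene {'vertical_fov': 45.46604712402569, 'cx': 316.8917503720717, 'cy': 240.73301955341498, 'origin': array([-0.30530423, -0.87083514,  0.81193593]), 'attitude': array([[ 0.68822157,  0.38548059, -0.6146184 ],
       [-0.72513647,  0.33865377, -0.59957546],
       [-0.02298186,  0.85832298,  0.51259486]])}
side {'vertical_fov': 50.03688410787187, 'cx': 321.63895721151687, 'cy': 245.5420855711703, 'origin': array([ 0.51418322, -1.2208907 ,  0.6762612 ]), 'attitude': array([[ 0.99711934,  0.01026952, -0.07515024],
       [-0.07213434,  0.43464686, -0.8977075 ],
       [ 0.02344479,  0.90054242,  0.43413557]])}
0.1 [0.16102621 0.6035286  0.21336911] [[-9.66182034e-01  2.57860634e-01 -4.13615280e-04]
 [ 2.57860938e-01  9.66181431e-01 -1.08600950e-03]
 [ 1.19588304e-04 -1.15593809e-03 -9.99999325e-01]] 1.0023208575971119
```

View pics/scene0.png

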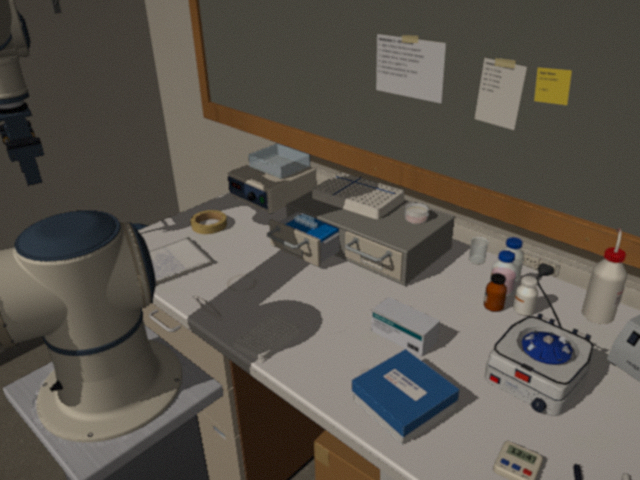

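View pics/side0.png

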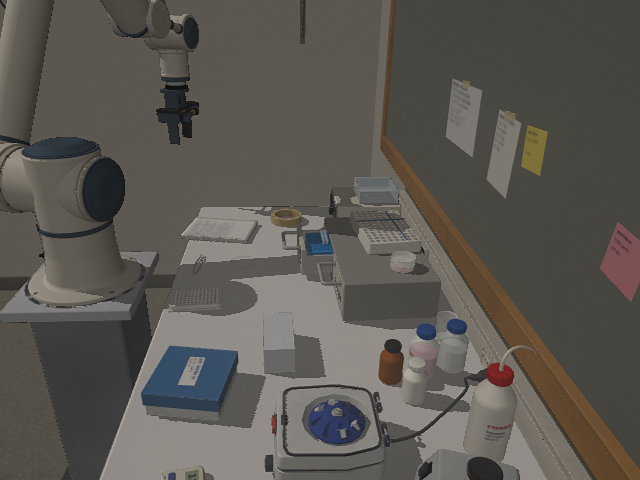

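The open drawer is on the robot's left: its handle is near scene (290,245), and the shut drawer's handle is near (368,255). The carton is on the right at scene (405,325) / side (279,342), and the tape is on the left at (209,222). I'll zoom in to measure them.

```bash
cat > h.py <<'E'
from bench import sensors, viewer, ctrl
import cv2,numpy as np
def ray(n,u,v,p=None):
    p=p or viewer.camera_params(n); f=240/np.tan(np.radians(p["vertical_fov"])/2)
    d=p["attitude"]@np.array([(u-p["cx"])/f,-(v-p["cy"])/f,-1.]); return p["origin"],d/np.linalg.norm(d)
def plane(n,u,v,z,p=None):
    o,d=ray(n,u,v,p); return o+d*(z-o[2])/d[2]
def two(a,b):
    (o1,d1),(o2,d2)=ray("scene",*a),ray("side",*b)
    t=np.linalg.lstsq(np.c_[d1,-d2],o2-o1,rcond=None)[0]
    P,Q=o1+t[0]*d1,o2+t[1]*d2; return (P+Q)/2,np.linalg.norm(P-Q)
def tool(w):   # world displacement from now to target w, in tool axes
    s=sensors.sense(); return np.round(s["eef_rot"].T@(np.array(w)-s["ee_pos"]),4)
E
python3 - <<'E'
import cv2,numpy as np
a=cv2.imread("pics/scene0.png")[170:370,260:460]; b=cv2.imread("pics/side0.png")[200:400,250:450]
c=np.hstack([cv2.resize(x,(400,400),interpolation=cv2.INTER_CUBIC) for x in (a,b)])
cv2.imwrite("pics/crop1.png",cv2.convertScaleAbs(c,alpha=1.5))
E
```

```text
(no output)
```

View pics/crop1.png

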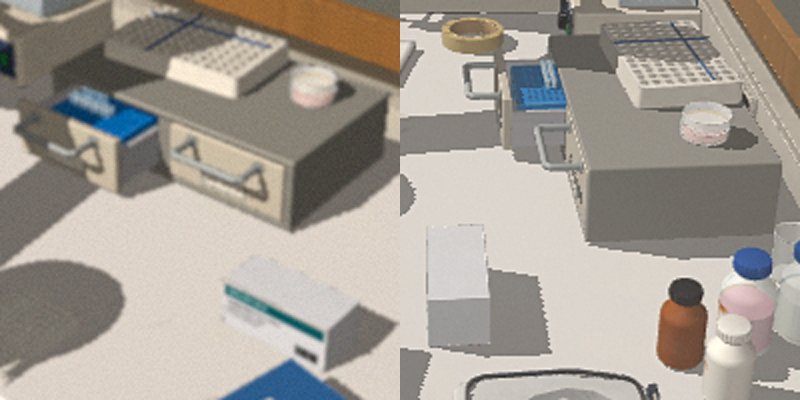

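```bash
python3 - <<'E'
from h import *
np.set_printoptions(precision=4,suppress=True)
for nm,a,b,z in [("chestFR",(407,251.5),(340.5,286),.102),("chestBR",(453.5,216),(439.5,281.5),.102),("chestFRbot",(406.5,285),(344,320.5),0),
 ("hB far",(348,248.5),(318.5,263),.078),("hB near",(389,260),(320.5,282),.078),("hA far",(271.5,234),(283.5,232.5),.078),("hA near",(308.5,247.5),(284,247),.078),
 ("box FarNear",(372.5,311.5),(263.5,313),.058),("box farfar",(384,298.5),(291.5,312.5),.058),("box nearfar",(439,321.5),(294.5,347.5),.058),("box nearnear",(423.5,338.5),(264,348),.058)]:
    p,e=two(a,b); print(nm,p,round(e,4),plane("scene",*a,z)[:2],plane("side",*b,z)[:2])
print("tape",plane("scene",209,222,.012),plane("side",287,217,.012))
E
```

```text
chestFR [ 0.6417 -0.2375  0.104 ] 0.0065 [ 0.6491 -0.2319] [ 0.6405 -0.2403]
chestBR [ 0.8715 -0.2184  0.0986] 0.0032 [ 0.8686 -0.2196] [ 0.868  -0.2273]
chestFRbot [ 0.653  -0.2342  0.0061] 0.0005 [ 0.6599 -0.2297] [ 0.6544 -0.2249]
hB far [ 0.6011 -0.0918  0.0789] 0.0061 [ 0.598  -0.0948] [ 0.6026 -0.084 ]
hB near [ 0.5973 -0.219   0.0994] 0.0024 [ 0.6227 -0.2009] [ 0.6009 -0.1793]
hA far [0.5163 0.091  0.0834] 0.0001 [0.5223 0.0981] [0.5163 0.1031]
hA near [ 0.5161 -0.0407  0.0997] 0.0053 [ 0.5376 -0.0192] [0.5171 0.0097]
box FarNear [ 0.4699 -0.2742  0.055 ] 0.0043 [ 0.4643 -0.279 ] [ 0.4708 -0.2751]
box farfar [ 0.5314 -0.2581  0.0457] 0.0018 [ 0.5169 -0.269 ] [ 0.5314 -0.2754]
box nearfar [ 0.5343 -0.3985  0.0553] 0.0031 [ 0.5295 -0.4018] [ 0.5348 -0.3998]
box nearnear [ 0.4735 -0.4011  0.054 ] 0.0097 [ 0.464  -0.4085] [ 0.4754 -0.3989]
tape [0.5236 0.3739 0.012 ] [0.5289 0.3749 0.012 ]
```

Sanity check: the chest's front edge is at x≈0.645 and handle B's bar is at x≈0.601, which matches the 42 mm offset. The carton comes out about 62x127. I'll move to a hover and refine with the wrist camera.

>>> {"fn": "carry_out", "kwargs": {"plan": [{"jaw":1,"x":-0.039,"y":-0.046,"z":-0.01,"twist":0.15},{"jaw":1,"x":-0.078,"y":-0.092,"z":-0.02,"twist":0.3},{"jaw":1,"x":-0.117,"y":-0.138,"z":-0.03,"twist":0.45},{"jaw":1,"x":-0.156,"y":-0.184,"z":-0.04,"twist":0.6},{"jaw":1,"x":-0.196,"y":-0.23,"z":-0.05,"twist":0.75}]}}

```text
clock: 0.72
ee_pos: [0.2916, 0.3293, 0.2641]
eef_rot: [[-0.527, 0.85, 0.0], [0.85, 0.527, -0.0], [-0.0, -0.0, -1.0]]
wrist_force: [1.3, -0.2, 0.8]
grip_width: 1.001
finger_force: 0.0
```

```bash
python3 - <<'E'
from h import *
s=sensors.sense(); R=s["eef_rot"]; print(s["clock"],s["ee_pos"],R.round(3),tool([.42,-.04,.33]),"twist",np.arctan2(R[0,0]*0+R[1,1],R[0,1]),s["qpos"].round(3))
E
```

```text
0.725 [0.29156228 0.32930967 0.26412541] [[-0.527  0.85   0.   ]
 [ 0.85   0.527 -0.   ]
 [-0.    -0.    -1.   ]] [-0.3815 -0.0856 -0.0658] twist 0.5554323710597029 [ 0.71   0.176  1.699 -0.     1.267  0.155]
```

>>> {"fn": "carry_out", "kwargs": {"plan": [{"jaw":1,"x":-0.059,"y":-0.013,"z":-0.01,"twist":0.11},{"jaw":1,"x":-0.118,"y":-0.026,"z":-0.02,"twist":0.22},{"jaw":1,"x":-0.177,"y":-0.039,"z":-0.03,"twist":0.33},{"jaw":1,"x":-0.236,"y":-0.052,"z":-0.04,"twist":0.44},{"jaw":1,"x":-0.295,"y":-0.066,"z":-0.05,"twist":0.555}]}}

```text
clock: 1.35
ee_pos: [0.3922, 0.0442, 0.3143]
eef_rot: [[-0.001, 1.0, 0.0], [1.0, 0.001, 0.0], [0.0, 0.0, -1.0]]
wrist_force: [1.5, 1.0, -0.3]
grip_width: 1.001
finger_force: 0.0
```

```bash
python3 - <<'E'
from h import *
p=viewer.camera_params("wrist"); s=sensors.sense(); cv2.imwrite("pics/w1.png",viewer.grab_frame("wrist"))
print(s["ee_pos"],s["eef_rot"].round(4),p)
import pickle; pickle.dump(p,open("w1.pkl","wb"))
E
```

```text
[0.39216894 0.04415892 0.31429423] [[-1.3e-03  1.0e+00  2.0e-04]
 [ 1.0e+00  1.3e-03  1.0e-04]
 [ 1.0e-04  2.0e-04 -1.0e+00]] {'vertical_fov': 71.20472069887137, 'cx': 315.95711599053953, 'cy': 243.77858630132945, 'origin': array([0.39191747, 0.11531094, 0.48635221]), 'attitude': array([[ 9.99999414e-01, -8.03601895e-04, -7.25502133e-04],
       [ 9.60622100e-04,  9.67662172e-01,  2.52247890e-01],
       [ 4.99334087e-04, -2.52248439e-01,  9.67662377e-01]])}
```

View pics/w1.png

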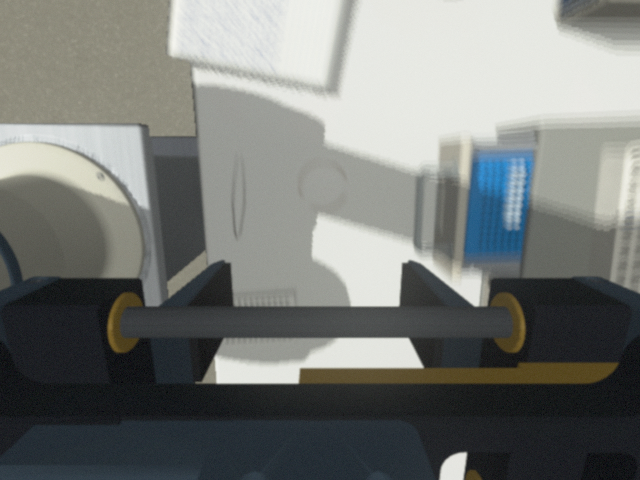

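The wrist view shows open handle A with its bar at u≈421, v≈167–252. The chest's front top edge is at u≈535.

```bash
python3 - <<'E'
from h import *
import pickle; p=pickle.load(open("w1.pkl","rb")); np.set_printoptions(precision=4,suppress=True)
g=cv2.cvtColor(cv2.imread("pics/w1.png"),cv2.COLOR_BGR2GRAY)
for v in (190,210,230): print(v,g[v,405:475:2])
print("front",[ (v,g[v,520:550:2]) for v in (180,240)])
for u,v,z in [(421,167,.078),(421,252,.078),(456,138,.09),(456,272,.09),(537,150,.102),(537,260,.102),(550,124,.102),(635,118,.102)]: print(u,v,plane("w",u,v,z,p))
E
```

```text
190 [157 157 155 153 155 137 114 114 122 133 153 154 156 153 152 143 121 106
 109 113 103  95  92  92  94  96 100 122 133 135 134 121  95  86  88]
210 [157 156 154 155 148 125 111 117 123 140 153 155 150 155 149 127 106 103
 107 105  92  91  91  93  90  96 115 130 135 134 121  97  81  88  82]
230 [158 154 154 155 138 110 116 118 132 150 156 153 152 154 139 102  94  97
 105  93  91  90  92  88  90 107 125 131 131 128 101  77  84  83  82]
front [(180, array([172, 171, 141, 110, 115, 126, 136, 154, 164, 167, 161, 161, 160,
       161, 163], dtype=uint8)), (240, array([ 75,  74,  71,  80,  94, 102, 103, 103, 103, 103, 103, 104, 102,
       105, 106], dtype=uint8))]
421 167 [0.5169 0.1032 0.078 ]
421 252 [ 0.5254 -0.0018  0.078 ]
456 138 [0.5502 0.1356 0.09  ]
456 272 [ 0.5673 -0.0243  0.09  ]
537 150 [0.6363 0.1224 0.102 ]
537 260 [ 0.6576 -0.0048  0.102 ]
550 124 [0.6459 0.1496 0.102 ]
635 118 [0.7366 0.1558 0.102 ]
```

```bash
python3 - <<'E'
from h import *
import pickle; p=pickle.load(open("w1.pkl","rb"))
g=cv2.cvtColor(cv2.imread("pics/w1.png"),cv2.COLOR_BGR2GRAY).astype(float)
def edge(lo,hi,sgn,z,vs):
    P=[]
    for v in vs:
        r=cv2.GaussianBlur(g,(5,5),1.2)[v]; d=sgn*np.gradient(r)[lo:hi]; P.append(plane("w",lo+d.argmax(),v,z,p)[:2])
    P=np.array(P); k=np.polyfit(P[:,1],P[:,0],1); print(P.mean(0).round(4),"yaw",(-k[0]).round(3),"rms",np.std(P[:,0]-np.polyval(k,P[:,1])).round(4))
edge(408,422,-1,.078,range(178,245,3)); edge(414,428,1,.078,range(178,245,3)); edge(440,475,1,.09,range(150,265,3)); edge(518,545,1,.102,range(150,260,3))
def hedge(us,lo,hi,sgn,z):
    P=[]
    for u in us:
        d=sgn*np.gradient(cv2.GaussianBlur(g,(5,5),1.2)[:,u])[lo:hi]; P.append(plane("w",u,lo+d.argmax(),z,p)[:2])
    P=np.array(P);k=np.polyfit(P[:,0],P[:,1],1);print("L",P.mean(0).round(4),"yaw",k[0].round(3),np.std(P[:,1]-np.polyval(k,P[:,0])).round(4))
hedge(range(550,636,5),112,135,-1,.102)
E
```

```text
[0.5127 0.0502] yaw 0.04 rms 0.0003
[0.5227 0.0502] yaw 0.039 rms 0.0004
[0.5596 0.0563] yaw 0.04 rms 0.0006
[0.6393 0.0617] yaw 0.056 rms 0.0007
L [0.6927 0.1458] yaw 0.019 0.0003
```

Yaw is about 0.04 rad and handle A's bar is near (0.5175, 0.051). Next: approach, grip the bar, and push.

>>> {"fn": "carry_out", "kwargs": {"plan": [{"jaw":-0.12,"x":0.002,"y":0.042,"z":0.04,"twist":-0.02},{"jaw":-0.12,"x":0.005,"y":0.084,"z":0.08,"twist":-0.04},{"jaw":-0.12,"x":0.007,"y":0.1255,"z":0.12,"twist":-0.04},{"jaw":-0.12,"x":0.007,"y":0.1255,"z":0.165,"twist":-0.04},{"jaw":-0.12,"x":0.007,"y":0.1255,"z":0.2,"twist":-0.04}], "squeeze": 12}}

```text
clock: 2.02
ee_pos: [0.517, 0.0539, 0.1117]
eef_rot: [[-0.045, 0.999, -0.002], [0.999, 0.045, 0.0], [0.0, -0.002, -1.0]]
wrist_force: [0.1, 0.2, -0.2]
grip_width: 0.485
finger_force: 0.0
```

>>> {"fn": "carry_out", "kwargs": {"plan": [{"jaw":-0.12,"z":0.02},{"jaw":-0.12,"z":0.04},{"jaw":-0.12,"z":0.057},{"jaw":-1,"z":0.057},{"jaw":-1,"z":0.057}]}}

```text
$.plan[0]: bad value
```

>>> {"fn": "carry_out", "kwargs": {"plan": [{"jaw":-0.12,"x":0,"y":0,"z":0.02,"twist":0},{"jaw":-0.12,"x":0,"y":0,"z":0.04,"twist":0},{"jaw":-0.12,"x":0,"y":0,"z":0.057,"twist":0},{"jaw":-1,"x":0,"y":0,"z":0.057,"twist":0},{"jaw":-1,"x":0,"y":0,"z":0.057,"twist":0}], "squeeze": 12}}

```text
clock: 2.65
ee_pos: [0.5177, 0.0538, 0.0574]
eef_rot: [[-0.045, 0.999, 0.0], [0.999, 0.045, -0.0], [-0.0, 0.0, -1.0]]
wrist_force: [-0.4, 0.1, -0.1]
grip_width: 0.253
finger_force: 0.0
```

>>> {"fn": "carry_out", "kwargs": {"plan": [{"jaw":-1,"x":0,"y":0,"z":0,"twist":0},{"jaw":-1,"x":0,"y":0.012,"z":0,"twist":0},{"jaw":-1,"x":0,"y":0.028,"z":0,"twist":0},{"jaw":-1,"x":0,"y":0.044,"z":0,"twist":0},{"jaw":-1,"x":0,"y":0.06,"z":0,"twist":0}]}}

```text
clock: 3.28
ee_pos: [0.5783, 0.0564, 0.0574]
eef_rot: [[-0.045, 0.999, 0.0], [0.999, 0.045, -0.0], [-0.0, 0.0, -1.0]]
wrist_force: [-3.4, -1.7, 2.2]
grip_width: 0.097
finger_force: 12.0
```

>>> {"fn": "carry_out", "kwargs": {"plan": [{"jaw":-1,"x":0,"y":0.006,"z":0,"twist":0},{"jaw":-1,"x":0,"y":0.01,"z":0,"twist":0},{"jaw":-1,"x":0,"y":0.013,"z":0,"twist":0},{"jaw":-1,"x":0,"y":0.016,"z":0,"twist":0},{"jaw":-1,"x":0,"y":0.016,"z":0,"twist":0}]}}

```text
clock: 3.9
ee_pos: [0.594, 0.057, 0.0573]
eef_rot: [[-0.045, 0.999, 0.001], [0.999, 0.045, -0.0], [-0.0, 0.001, -1.0]]
wrist_force: [1.1, -2.4, 4.3]
grip_width: 0.092
finger_force: 12.0
```

Not at the stop yet, so I'll press on in small steps.

>>> {"fn": "carry_out", "kwargs": {"plan": [{"jaw":-1,"x":0,"y":0.003,"z":0,"twist":0},{"jaw":-1,"x":0,"y":0.005,"z":0,"twist":0},{"jaw":-1,"x":0,"y":0.007,"z":0,"twist":0},{"jaw":-1,"x":0,"y":0.009,"z":0,"twist":0},{"jaw":-1,"x":0,"y":0.009,"z":0,"twist":0}]}}

```text
clock: 4.53
ee_pos: [0.5978, 0.0574, 0.0565]
eef_rot: [[-0.045, 0.999, -0.008], [0.999, 0.045, -0.0], [-0.0, -0.008, -1.0]]
wrist_force: [-23.6, -5.0, 20.3]
grip_width: 0.136
finger_force: 12.0
```

>>> {"fn": "carry_out", "kwargs": {"plan": [{"jaw":-0.12,"x":0,"y":-0.003,"z":0,"twist":0},{"jaw":-0.12,"x":0,"y":-0.003,"z":0,"twist":0},{"jaw":-0.12,"x":0,"y":-0.003,"z":-0.02,"twist":0},{"jaw":-0.12,"x":0,"y":-0.003,"z":-0.06,"twist":0},{"jaw":-0.12,"x":0,"y":-0.003,"z":-0.11,"twist":0}]}}

```text
clock: 5.15
ee_pos: [0.5991, 0.0575, 0.1675]
eef_rot: [[-0.045, 0.999, -0.001], [0.999, 0.045, 0.0], [0.0, -0.001, -1.0]]
wrist_force: [1.3, 0.7, -0.0]
grip_width: 0.442
finger_force: 0.0
```

```bash
python3 - <<'E'
from h import *
a=viewer.grab_frame("scene");b=viewer.grab_frame("side"); cv2.imwrite("pics/s2.png",a);cv2.imwrite("pics/d2.png",b)
c=np.hstack([cv2.resize(x,(400,400),interpolation=cv2.INTER_CUBIC) for x in (a[170:370,260:460],b[200:400,250:450])])
cv2.imwrite("pics/crop2.png",cv2.convertScaleAbs(c,alpha=1.5))
print(tool([.6045,-.139,.115]))
E
```

```text
[-0.1964 -0.0073  0.057 ]
```

View pics/crop2.png

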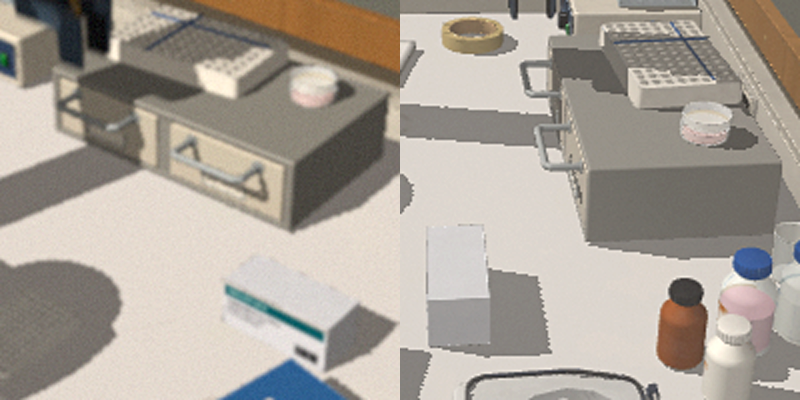

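Drawer A is home: its handle is now level with B's at side crop u≈521–541. Next is handle B.

>>> {"fn": "carry_out", "kwargs": {"plan": [{"jaw":-0.12,"x":-0.05,"y":-0.002,"z":0,"twist":0},{"jaw":-0.12,"x":-0.1,"y":-0.004,"z":0,"twist":0},{"jaw":-0.12,"x":-0.15,"y":-0.006,"z":0,"twist":0},{"jaw":-0.12,"x":-0.196,"y":-0.007,"z":0.03,"twist":0},{"jaw":-0.12,"x":-0.196,"y":-0.007,"z":0.05,"twist":0}]}}

```text
clock: 5.88
ee_pos: [0.6011, -0.1418, 0.1154]
eef_rot: [[-0.042, 0.999, 0.0], [0.999, 0.042, -0.0], [-0.0, 0.0, -1.0]]
wrist_force: [-0.5, 1.2, -0.2]
grip_width: 0.439
finger_force: 0.0
```

```bash
python3 - <<'E'
from h import *
import pickle
p=viewer.camera_params("wrist"); s=sensors.sense(); cv2.imwrite("pics/w3.png",viewer.grab_frame("wrist")); pickle.dump(p,open("w3.pkl","wb"))
print(s["ee_pos"],s["grip_width"],p["origin"])
E
```

```text
[ 0.60108535 -0.14180862  0.11539219] 0.4389359856376755 [ 0.59802141 -0.07064505  0.28741216]
```

View pics/w3.png

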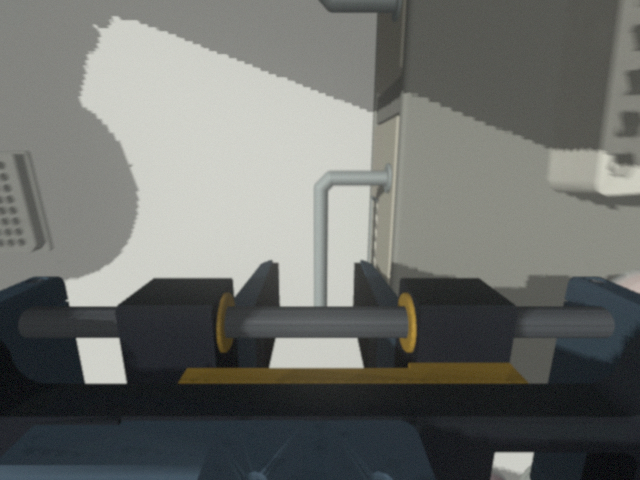

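The bar of B is at u≈320, midway between the fingers at u≈275 and 360, with the front face at u≈385. So I can descend and grip.

>>> {"fn": "carry_out", "kwargs": {"plan": [{"jaw":-0.12,"x":0,"y":0,"z":0.02,"twist":0},{"jaw":-0.12,"x":0,"y":0,"z":0.04,"twist":0},{"jaw":-0.5,"x":0,"y":0,"z":0.058,"twist":0},{"jaw":-1,"x":0,"y":0,"z":0.058,"twist":0},{"jaw":-1,"x":0,"y":0,"z":0.058,"twist":0}], "squeeze": 20}}

```text
clock: 6.55
ee_pos: [0.6017, -0.1387, 0.0595]
eef_rot: [[-0.045, 0.999, 0.001], [0.999, 0.045, -0.0], [-0.0, 0.001, -1.0]]
wrist_force: [4.1, 1.3, -2.0]
grip_width: 0.14
finger_force: 3.2
```

>>> {"fn": "carry_out", "kwargs": {"plan": [{"jaw":-1,"x":0,"y":0,"z":0,"twist":0},{"jaw":-1,"x":0,"y":-0.01,"z":0,"twist":0},{"jaw":-1,"x":0,"y":-0.025,"z":0,"twist":0},{"jaw":-1,"x":0,"y":-0.042,"z":0,"twist":0},{"jaw":-1,"x":0,"y":-0.06,"z":0,"twist":0}]}}

```text
clock: 7.18
ee_pos: [0.5416, -0.1413, 0.0597]
eef_rot: [[-0.045, 0.999, 0.002], [0.999, 0.045, -0.0], [-0.0, 0.002, -1.0]]
wrist_force: [3.1, 2.0, 0.8]
grip_width: 0.088
finger_force: 20.0
```

>>> {"fn": "carry_out", "kwargs": {"plan": [{"jaw":-1,"x":0,"y":-0.02,"z":0,"twist":0},{"jaw":-1,"x":0,"y":-0.04,"z":0,"twist":0},{"jaw":-1,"x":0,"y":-0.06,"z":0,"twist":0},{"jaw":-1,"x":0,"y":-0.08,"z":0,"twist":0},{"jaw":-1,"x":0,"y":-0.094,"z":0,"twist":0}]}}

```text
clock: 7.8
ee_pos: [0.447, -0.1453, 0.0597]
eef_rot: [[-0.045, 0.999, 0.001], [0.999, 0.045, 0.0], [0.0, 0.001, -1.0]]
wrist_force: [1.1, 6.1, 4.8]
grip_width: 0.089
finger_force: 20.0
```

>>> {"fn": "carry_out", "kwargs": {"plan": [{"jaw":-1,"x":0,"y":0,"z":0,"twist":0},{"jaw":-0.12,"x":0,"y":0,"z":0,"twist":0},{"jaw":-0.12,"x":0,"y":0,"z":0,"twist":0},{"jaw":-0.12,"x":0,"y":0,"z":-0.03,"twist":0},{"jaw":-0.12,"x":0,"y":0,"z":-0.08,"twist":0}]}}

```text
clock: 8.43
ee_pos: [0.4467, -0.1453, 0.139]
eef_rot: [[-0.045, 0.999, -0.003], [0.999, 0.045, 0.001], [0.001, -0.003, -1.0]]
wrist_force: [1.2, -0.7, 0.7]
grip_width: 0.443
finger_force: 0.0
```

>>> {"fn": "carry_out", "kwargs": {"plan": [{"jaw":0,"x":-0.04,"y":0.009,"z":-0.04,"twist":0},{"jaw":1,"x":-0.095,"y":0.018,"z":-0.06,"twist":0},{"jaw":1,"x":-0.15,"y":0.03,"z":-0.08,"twist":0},{"jaw":1,"x":-0.21,"y":0.045,"z":-0.09,"twist":0},{"jaw":1,"x":-0.27,"y":0.06,"z":-0.1,"twist":0}]}}

```text
clock: 9.05
ee_pos: [0.5197, -0.4144, 0.2395]
eef_rot: [[-0.045, 0.999, 0.0], [0.999, 0.045, -0.0], [-0.0, 0.0, -1.0]]
wrist_force: [1.0, -0.4, -0.6]
grip_width: 0.91
finger_force: 0.0
```

>>> {"fn": "carry_out", "kwargs": {"plan": [{"jaw":1,"x":0,"y":0,"z":0,"twist":0},{"jaw":1,"x":0,"y":0,"z":0,"twist":0},{"jaw":1,"x":0,"y":0,"z":0,"twist":0},{"jaw":1,"x":0,"y":0,"z":0,"twist":0},{"jaw":1,"x":0,"y":0,"z":0,"twist":0}]}}

```text
clock: 9.68
ee_pos: [0.5194, -0.4118, 0.2391]
eef_rot: [[-0.046, 0.999, 0.0], [0.999, 0.046, -0.0], [-0.0, 0.0, -1.0]]
wrist_force: [-0.3, -1.2, 1.2]
grip_width: 1.002
finger_force: 0.0
```

```bash
python3 - <<'E'
from h import *
import pickle
p=viewer.camera_params("wrist"); s=sensors.sense(); cv2.imwrite("pics/w4.png",viewer.grab_frame("wrist")); pickle.dump(p,open("w4.pkl","wb"))
print(s["ee_pos"],p["origin"]); q=pickle.load(open("w3.pkl","rb")); print("bar end",plane("w",320,180,.078,q),plane("w",320,260,.078,q))
E
```

```text
[ 0.51941519 -0.41184937  0.23907104] [ 0.516064   -0.34073895  0.41110476]
bar end [ 0.60113578 -0.08467816  0.078     ] [ 0.60342562 -0.13613999  0.078     ]
```

View pics/w4.png

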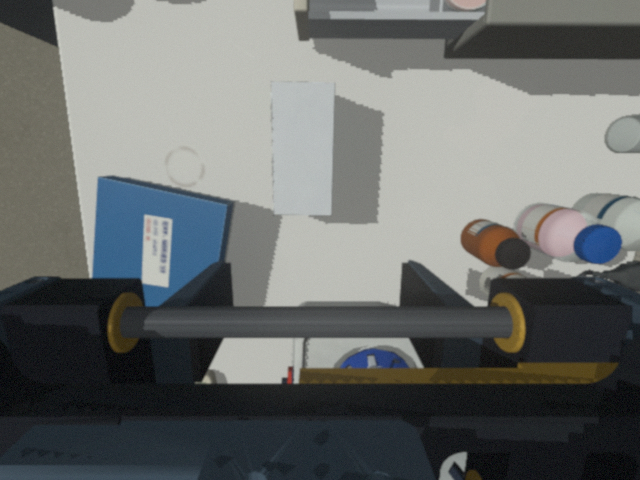

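The carton top has corners at about (272,81), (335,82), (331,214) and (275,213), and the open drawer is at the top right of the picture.

```bash
python3 - <<'E'
from h import *
import pickle; p=pickle.load(open("w4.pkl","rb")); np.set_printoptions(precision=4,suppress=True)
C=[plane("w",u,v,.058,p)[:2] for u,v in [(272,81),(335,82),(331,214),(275,213)]]
print(np.array(C),"mean",np.mean(C,0),"sizes",[np.linalg.norm(C[i]-C[(i+1)%4]).round(4) for i in range(4)])
a=(C[0]+C[1]-C[2]-C[3]); print("yaw",np.arctan2(-a[0],a[1]))
g=cv2.cvtColor(cv2.imread("pics/w4.png"),cv2.COLOR_BGR2GRAY).astype(float)
for sg,lo,hi in ((-1,320,345),(1,262,285),(-1,262,285)):
    P=np.array([plane("w",lo+(sg*np.gradient(cv2.GaussianBlur(g,(5,5),1.2)[v]))[lo:hi].argmax(),v,.058,p)[:2] for v in range(95,205,4)])
    k=np.polyfit(P[:,1],P[:,0],1); print(P.mean(0),"yaw",-k[0],np.std(P[:,0]-np.polyval(k,P[:,1])))
# drawer side wall outer right edge: check
for u,v,z in [(297,0,.09),(300,37,.09)]: print(plane("w",u,v,z,p))
c=np.mean(C,0); print("to grasp hover",tool([*c,.12]))
E
```

```text
[[ 0.4705 -0.2723]
 [ 0.5314 -0.2704]
 [ 0.5348 -0.3993]
 [ 0.4753 -0.4009]] mean [ 0.503  -0.3357] sizes [np.float64(0.0609), np.float64(0.1289), np.float64(0.0596), np.float64(0.1287)]
yaw 0.03175438385150397
[ 0.5324 -0.3335] yaw 0.030821753973879023 0.0003216176164304057
[ 0.4717 -0.3363] yaw 0.0512620983169527 0.003699469985681414
[ 0.4708 -0.3363] yaw 0.04115901693536301 0.0033975093643959257
[ 0.4947 -0.2157  0.09  ]
[ 0.4981 -0.243   0.09  ]
to grasp hover [ 0.0769 -0.0129  0.119 ]
```

>>> {"fn": "carry_out", "kwargs": {"plan": [{"jaw":1,"x":0.035,"y":-0.006,"z":0.03,"twist":0.005},{"jaw":1,"x":0.07,"y":-0.012,"z":0.07,"twist":0.01},{"jaw":1,"x":0.077,"y":-0.013,"z":0.11,"twist":0.012},{"jaw":1,"x":0.077,"y":-0.013,"z":0.14,"twist":0.012},{"jaw":1,"x":0.077,"y":-0.013,"z":0.155,"twist":0.012}]}}

```text
clock: 10.35
ee_pos: [0.5025, -0.3355, 0.0826]
eef_rot: [[-0.033, 0.999, -0.001], [0.999, 0.033, 0.001], [0.001, -0.001, -1.0]]
wrist_force: [0.1, 0.7, 0.3]
grip_width: 1.001
finger_force: 0.0
```

```bash
python3 -c "
from h import *
print(tool([.503,-.336,.02]),sensors.sense()['ee_pos'])"
```

```text
[-0.0006  0.0006  0.0626] [ 0.50248301 -0.33550352  0.08259917]
```

>>> {"fn": "carry_out", "kwargs": {"plan": [{"jaw":1,"x":0,"y":0,"z":0.025,"twist":0},{"jaw":1,"x":0,"y":0,"z":0.045,"twist":0},{"jaw":1,"x":0,"y":0,"z":0.062,"twist":0},{"jaw":-1,"x":0,"y":0,"z":0.062,"twist":0},{"jaw":-1,"x":0,"y":0,"z":0.062,"twist":0}], "squeeze": 20}}

```text
clock: 10.98
ee_pos: [0.5033, -0.3364, 0.0226]
eef_rot: [[-0.033, 0.999, 0.001], [0.999, 0.033, -0.001], [-0.001, 0.001, -1.0]]
wrist_force: [0.0, 0.4, -0.2]
grip_width: 0.815
finger_force: 0.0
```

>>> {"fn": "carry_out", "kwargs": {"plan": [{"jaw":-1,"x":0,"y":0,"z":0,"twist":0},{"jaw":-1,"x":0,"y":0,"z":0,"twist":0},{"jaw":-1,"x":0,"y":0,"z":-0.005,"twist":0},{"jaw":-1,"x":0,"y":0,"z":-0.015,"twist":0},{"jaw":-1,"x":0,"y":0,"z":-0.025,"twist":0}]}}

```text
clock: 11.6
ee_pos: [0.503, -0.3361, 0.0477]
eef_rot: [[-0.033, 0.999, 0.0], [0.999, 0.033, -0.0], [-0.0, 0.0, -1.0]]
wrist_force: [-0.1, -0.9, -1.9]
grip_width: 0.677
finger_force: 20.0
```

The carton is gripped at about 61.6 mm and lifted. I'll carry it high next to the bay and look at the bay walls before lowering.

>>> {"fn": "carry_out", "kwargs": {"plan": [{"jaw":-1,"x":0,"y":0,"z":-0.04,"twist":0},{"jaw":-1,"x":0.01,"y":0.01,"z":-0.08,"twist":0},{"jaw":-1,"x":0.04,"y":0.025,"z":-0.12,"twist":0},{"jaw":-1,"x":0.07,"y":0.04,"z":-0.15,"twist":-0.005},{"jaw":-1,"x":0.1,"y":0.054,"z":-0.155,"twist":-0.01}]}}

```text
clock: 12.22
ee_pos: [0.5549, -0.2338, 0.205]
eef_rot: [[-0.043, 0.999, 0.004], [0.999, 0.043, -0.002], [-0.002, 0.004, -1.0]]
wrist_force: [-0.1, -0.5, -1.8]
grip_width: 0.675
finger_force: 20.0
```

```bash
python3 - <<'E'
from h import *
import pickle
p=viewer.camera_params("wrist"); s=sensors.sense(); cv2.imwrite("pics/w5.png",viewer.grab_frame("wrist")); pickle.dump(p,open("w5.pkl","wb"))
print(s["ee_pos"],p["origin"])
E
```

```text
[ 0.55487989 -0.23381019  0.20500337] [ 0.55106548 -0.16236756  0.37690143]
```

View pics/w5.png

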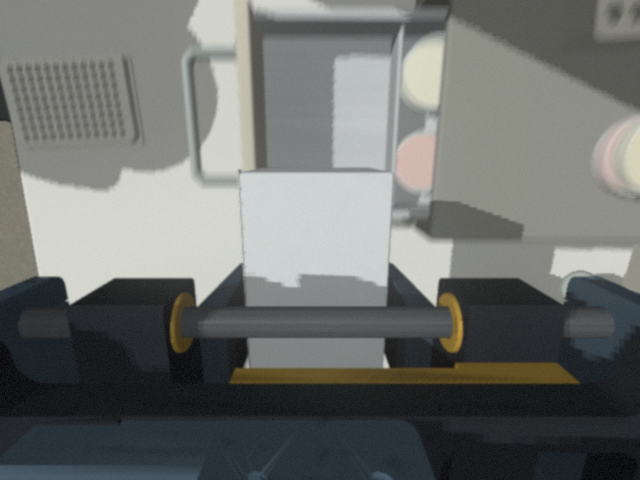

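The handle bar is at u≈188, v 52–180. The left wall's rim is at v≈12–20, the front panel's inner edge is at u≈256 and the divider rim is at u≈395.

```bash
python3 - <<'E'
from h import *
import pickle; p=pickle.load(open("w5.pkl","rb")); np.set_printoptions(precision=4,suppress=True)
P=lambda u,v,z: plane("w",u,v,z,p)[:2]
a,b=P(189,52,.078),P(188,180,.078); print("bar",a,b,np.linalg.norm(a-b),"mid",(a+b)/2)
print("wall rim in/out",P(320,20,.07),P(320,12,.07),"floor edge",P(320,33,.024),"front in",P(256,100,.09),"divider",P(393,100,.058),"front left end out",P(245,0,.09))
m=(a+b)/2; ex=np.array([.999,.043]); ey=np.array([-.043,.999]); bay=m+.114*ex; print("bay from bar",bay)
w=P(320,20,.07); print("bay y from wall",w-ey*.078)
print("shift",tool([*bay,.205]))
E
```

```text
bar [ 0.4473 -0.0866] [ 0.441  -0.1878] 0.10143348818126356 mid [ 0.4442 -0.1372]
wall rim in/out [ 0.551  -0.0567] [ 0.5507 -0.0511] floor edge [ 0.5515 -0.0515] front in [ 0.5027 -0.1217] divider [ 0.6184 -0.1119] front left end out [ 0.4948 -0.053 ]
bay from bar [ 0.558  -0.1323]
bay y from wall [ 0.5544 -0.1346]
shift [ 0.0978  0.0067 -0.0005]
```

>>> {"fn": "carry_out", "kwargs": {"plan": [{"jaw":-1,"x":0.04,"y":0.004,"z":0,"twist":0},{"jaw":-1,"x":0.08,"y":0.0085,"z":0,"twist":0},{"jaw":-1,"x":0.0985,"y":0.0085,"z":0.02,"twist":0},{"jaw":-1,"x":0.0985,"y":0.0085,"z":0.055,"twist":0},{"jaw":-1,"x":0.0985,"y":0.0085,"z":0.08,"twist":0}]}}

```text
clock: 12.9
ee_pos: [0.5574, -0.1351, 0.1212]
eef_rot: [[-0.044, 0.999, -0.0], [0.999, 0.044, 0.0], [0.0, -0.0, -1.0]]
wrist_force: [-0.3, 0.4, -2.1]
grip_width: 0.677
finger_force: 20.0
```

```bash
python3 - <<'E'
from h import *
print(tool([.560,-.133,.0465]),sensors.sense()["ee_pos"])
b=viewer.grab_frame("side");a=viewer.grab_frame("scene")
c=np.hstack([cv2.resize(x,(400,400),interpolation=cv2.INTER_CUBIC) for x in (a[170:320,280:430],b[200:350,230:380])])
cv2.imwrite("pics/crop6.png",cv2.convertScaleAbs(c,alpha=1.5))
E
```

```text
[0.002  0.0027 0.0747] [ 0.55743143 -0.13512142  0.12120014]
```

View pics/crop6.png

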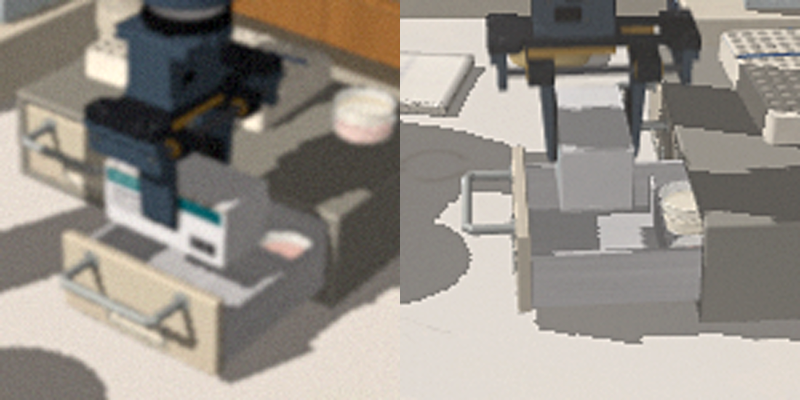

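The carton hangs square over the bay: it is between the front panel (u≈525) and the divider (u≈655) in the side half of the crop. Lowering.

>>> {"fn": "carry_out", "kwargs": {"plan": [{"jaw":-1,"x":0.001,"y":0.0027,"z":0.015,"twist":0},{"jaw":-1,"x":0.001,"y":0.0027,"z":0.035,"twist":0},{"jaw":-1,"x":0.001,"y":0.0027,"z":0.055,"twist":0},{"jaw":-1,"x":0.001,"y":0.0027,"z":0.067,"twist":0},{"jaw":-1,"x":0.001,"y":0.0027,"z":0.071,"twist":0}]}}

```text
clock: 13.62
ee_pos: [0.5606, -0.1344, 0.0507]
eef_rot: [[-0.043, 0.999, -0.0], [0.999, 0.043, 0.0], [0.0, -0.0, -1.0]]
wrist_force: [-0.6, -0.5, -0.9]
grip_width: 0.676
finger_force: 20.0
```

>>> {"fn": "carry_out", "kwargs": {"plan": [{"jaw":-1,"x":0,"y":0,"z":0.001,"twist":0},{"jaw":-1,"x":0,"y":0,"z":0.002,"twist":0},{"jaw":-1,"x":0,"y":0,"z":0.003,"twist":0},{"jaw":-1,"x":0,"y":0,"z":0.004,"twist":0},{"jaw":-1,"x":0,"y":0,"z":0.004,"twist":0}]}}

```text
clock: 14.25
ee_pos: [0.5605, -0.1344, 0.0469]
eef_rot: [[-0.043, 0.999, -0.0], [0.999, 0.043, -0.0], [-0.0, -0.0, -1.0]]
wrist_force: [0.3, -1.4, -0.9]
grip_width: 0.679
finger_force: 20.0
```

>>> {"fn": "carry_out", "kwargs": {"plan": [{"jaw":-1,"x":0,"y":0,"z":0.0005,"twist":0},{"jaw":-1,"x":0,"y":0,"z":0.001,"twist":0},{"jaw":-1,"x":0,"y":0,"z":0.0015,"twist":0},{"jaw":-1,"x":0,"y":0,"z":0.002,"twist":0},{"jaw":-1,"x":0,"y":0,"z":0.002,"twist":0}]}}

```text
clock: 14.88
ee_pos: [0.5616, -0.1344, 0.0465]
eef_rot: [[-0.043, 0.999, 0.003], [0.999, 0.043, -0.001], [-0.001, 0.003, -1.0]]
wrist_force: [-1.7, 4.5, 25.3]
grip_width: 0.679
finger_force: 20.0
```

Contact at 25 N. I'll ease off, open partly and rise.

>>> {"fn": "carry_out", "kwargs": {"plan": [{"jaw":-1,"x":0,"y":0,"z":-0.0015,"twist":0},{"jaw":0.62,"x":0,"y":0,"z":-0.0015,"twist":0},{"jaw":0.62,"x":0,"y":0,"z":-0.0015,"twist":0},{"jaw":0.62,"x":0,"y":0,"z":-0.0015,"twist":0},{"jaw":0.62,"x":0,"y":0,"z":-0.0015,"twist":0}]}}

```text
clock: 15.5
ee_pos: [0.5604, -0.1344, 0.0463]
eef_rot: [[-0.043, 0.999, -0.0], [0.999, 0.043, 0.0], [0.0, -0.0, -1.0]]
wrist_force: [-0.0, -1.1, 0.5]
grip_width: 0.809
finger_force: 0.0
```

>>> {"fn": "carry_out", "kwargs": {"plan": [{"jaw":0.62,"x":0,"y":0,"z":-0.01,"twist":0},{"jaw":0.62,"x":0,"y":0,"z":-0.03,"twist":0},{"jaw":0.62,"x":0,"y":0,"z":-0.07,"twist":0},{"jaw":0.62,"x":0,"y":0,"z":-0.12,"twist":0},{"jaw":0.62,"x":0,"y":0,"z":-0.17,"twist":0}]}}

```text
clock: 16.12
ee_pos: [0.5602, -0.1343, 0.2186]
eef_rot: [[-0.043, 0.999, 0.0], [0.999, 0.043, -0.0], [-0.0, 0.0, -1.0]]
wrist_force: [0.2, -1.0, -0.3]
grip_width: 0.809
finger_force: 0.0
```

>>> {"fn": "carry_out", "kwargs": {"plan": [{"jaw":0.62,"x":-0.04,"y":-0.02,"z":-0.02,"twist":0},{"jaw":0.62,"x":-0.08,"y":-0.04,"z":-0.04,"twist":0},{"jaw":0.62,"x":-0.09,"y":-0.05,"z":-0.05,"twist":0},{"jaw":0.62,"x":-0.09,"y":-0.05,"z":-0.05,"twist":0},{"jaw":0.62,"x":-0.09,"y":-0.05,"z":-0.05,"twist":0}]}}

```text
clock: 16.75
ee_pos: [0.5145, -0.2254, 0.2658]
eef_rot: [[-0.044, 0.999, -0.001], [0.999, 0.044, 0.001], [0.001, -0.001, -1.0]]
wrist_force: [0.0, 0.1, -0.3]
grip_width: 0.811
finger_force: 0.0
```

```bash
python3 - <<'E'
from h import *
import pickle
p=viewer.camera_params("wrist"); w=viewer.grab_frame("wrist"); pickle.dump(p,open("w7.pkl","wb"))
b=viewer.grab_frame("side")
c=np.hstack([w[0:300,100:500],cv2.resize(b[200:350,230:430],(400,300))]); cv2.imwrite("pics/crop7.png",cv2.convertScaleAbs(c,alpha=1.2))
print(sensors.sense()["ee_pos"])
E
```

```text
[ 0.51459521 -0.22536758  0.26570012]
```

View pics/crop7.png

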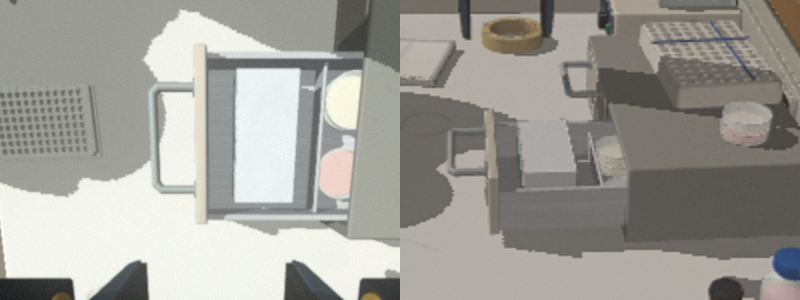

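The carton lies flat in the middle of the bay, between the front panel (u≈207) and the divider (u≈320), with gaps all round. Drawer B is about 0.15 m open, drawer A is shut and the tape hasn't moved. Handing in.

```bash
python3 -c "
from h import *
print(ctrl.close_job())"
```

```text
the job is handed in; nothing more can be done
None
```

I handed the job in at about 17 s of the 54 s allowed: the left drawer is shut, the right drawer is open about 0.15 m, and the carton lies flat and centred in its front bay; no verdict came back on hand-in.

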